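# Pump up the die clamp, then seat and hold the keyed mandrel

### The arm

A 6-joint arm with a two-finger parallel gripper is mounted at the origin on the work surface. World frame = base frame: x ahead of the robot, y to its left, z up, the work surface at z = 0. Lengths are in m, angles in rad, forces in N, time in s.
With the tool pointing down it reaches from about 0.4 to 0.825 m from the base axis. Payload 7 kg.
Tool frame: the origin (TCP) lies midway between the tips of the shut fingers; the grasp point (between the pads) lies 19 mm behind it (arm.hold_point_z is the distance from the TCP to the grasp point, in m); z points along the fingers, x is the direction in which the jaws open and shut, and the axes are right-handed (so a half turn about z gives the same grasp; the last joint's range is limited). The gripper opens to 88 mm and grips with 3 to 60 N. Pads are 19 mm wide; open, the fingers measure 130 mm over their backs; the gripper's body (78 mm by 193 mm) begins 47 mm behind the grasp point.
Start: joints at [-0.828, 0.359, 0.012, 0, -1.224, -0.288], TCP at [0.296, -0.606, 0.227] pointing down, gripper open.
Joint ranges: [-3.07, 3.07], [-1.43, 2.12], [-1.02, 1.25], [-3.03, 1.67], [-3.05, -0], [-3.03, 3.03]. Speed limits (rad/s): [2.39, 2.39, 3.01, 3.14, 3.14, 3.14].

### API

Orientations are given as [roll, pitch, yaw] about the fixed x, y, z axes, in that order (R = Rz(yaw) Ry(pitch) Rx(roll)).
In Python, from station import readout, viewer, job, arm gives the robot as it stands.
- The arm moves only by the tool apply_moves, never from a script. Its argument "deltas" is text: rows parted by semicolons, each of 4 numbers parted by spaces: the shift along the tool's x, y, z in cm, then the turn about the tool's z in rad. A call has 1 to 10 rows; each row shifts and turns the commanded pose from where the row before left it, along the tool's axes as they then stand; what a row does not reach is not made up. A row lasts 1/8 s, in which the tool goes at most 62.5 mm and 10.7 degrees, less where a joint would pass 70% of its speed; a pose out of reach is approached as far as the arm can. A call is refused whole if a number of a shift passes 6.25 or a number of a turn 0.188, either way. A call with a gripper value outside its range is refused whole. "gripper" is the closure, from -1 (fully open) to 1 (shut), so that 0 is half open, set as the call begins (left out, the last holds). The fingers move at their own pace and stop on an object; "squeeze" is the grip in N (left out, the last holds). Time passes only in rows, so rows that do not move let the fingers close. It gives the time, the measured TCP pose, the force and the opening at its end, in the units of the state.
- readout.get_state(): the state, without advancing time (a new reading comes with each control period).
- viewer.grab_frame(name): name is "scene" or "side" or "wrist"; returns a dict with "image" (400x640x3 uint8, red, green, blue), "camera_matrix" (3x3 intrinsics, pixels), "cam_to_world" (4x4, takes a point from camera to world coordinates). Camera axes: x right, y up, looking along -z (the intrinsics and any distortion apply to the point x, -y, -z); pixel columns grow to the right and rows downward; lengths in m; the calibration is good to about 2 mm. A picture is of the moment at which its call begins. There is no depth.
- job.job_done(): hands the job in, once; it reports no verdict.
Trained networks look in the newest picture that a camera, given by its name, has taken for a name from the list of things; names that differ only in an ending like _2 or _b are one class to them, and where a whole thing is asked for, a point or a joint stands for the part that bears it (a point fixed in the world has none). Each returns a list of dicts, best first, with "conf" (0 to 1); they miss things now and then, are a little off and sometimes report something else, mostly with a low value. They report only what shows in the picture. A call takes as long as a camera call.
- viewer.silhouettes(camera, query): "region" (400x640 bool, what is visible of it) and "extent" ([left, top, width, height] in pixels, round what is visible of it).
The state is a dict: "t": time; "q": joint angles; "qd": joint speeds; "joint_efforts": joint torques, N m; "eef_pos": TCP position; "ee_rot": TCP orientation; "force": force on the tool from outside, world axes, zero at the start; "moment": the same for the moment, N m; "width": finger opening in m.
Only numpy, scipy, OpenCV 4.12 (cv2) and the standard library are available. Lean on these libraries where they do the work, as an engineer would, in place of code of your own. Each camera call takes 0.05 s, during which the arm holds its last target.

### The job

Pressurise the die clamp by working the green hand pump's lever through at least three full strokes, all the way down and all the way back up each time. Then take the keyed steel mandrel from its wooden stand, push it nose down into the bore of the steel die hub, turning it until its key slips into the keyway, and keep pushing against the ejector spring until its flange is flush on the hub's top face; finish there, still gripping the mandrel and holding it pressed home, because it springs up again if let go. Leave the two mouthpiece heads, the reamer and the whistle tube where they lie.

Things in the scene. Friction and masses are not known exactly. Their poses are not given: they have to be found in the camera images.
- pump_lever (a joint): Angle of the pump lever (rad): 0 = fully up (lever rises 0.5 rad above level away from its pivot, its rest position), 0.87 = fully down (0.37 rad below level). A return spring lifts it by itself; pushing the middle of the grip down takes about 4 N at the top and 9 N at the bottom. A full stroke goes beyond 0.75 and back below 0.10.
- lever_pivot (a point): Pivot of the pump lever, 150 mm above the counter, at the top of the green enamel hand pump (fixed; body about 85 mm wide, highest point 176 mm above the counter, base plate 170 x 120 mm). Fixed axes: the lever runs from here horizontally towards this frame's -x and swings in its x-z plane (z is up); pivot pin along y.
- lever_grip (a point): Middle of the lever's black cylindrical grip, on its centre line, 190 mm from the pivot; the grip is 26 mm in diameter and 95 mm long. The grip's end is 240 mm from the pivot, about 276 mm above the counter with the lever up. Moves with the lever. Can be pressed down from above with shut fingers.
- mandrel: Loose steel keyed mandrel, about 0.25 kg, 97 mm tall, standing nose down in its stand. Origin at the centre of its nose end; z up along the shaft. Shaft 26 mm diameter from z = 0 to 55 mm, its end chamfered 3 mm; key = rib 8 mm wide standing out towards its +x to 20 mm from the axis, from z = 12 to 45 mm; round flange 48 mm diameter from z = 55 to 61 mm; on top a flat grip tab, 14 mm thick along x, 36 mm along y, from z = 61 to 97 mm.
- mandrel_flange (a point): Centre of the mandrel flange's underside, 55 mm above the mandrel's origin; axes as the mandrel's.
- stand: Fixed wooden ring the mandrel stands in: 76 mm outer diameter, 10 mm high, hole 29 mm, open down to the counter; origin at the centre of its underside, on the counter.
- die: Fixed steel die: round hub about 74 mm in diameter and 80 mm high on a base plate 130 x 100 x 12 mm with two low clamp jaws. Origin at the centre of its underside, on the counter, z up; the keyway lies towards its +x.
- hub_mouth (a point): Centre of the bore's mouth in the hub's flat top face, 80 mm above the counter; axes as the die's. Bore 29 mm diameter; keyway 11 mm wide, reaching 22 mm from the axis towards +x, through the whole depth. With the mandrel's key not in line, the nose enters 12 mm and the key then rests on the top face.
- ejector (a joint): Travel (m) of the sprung ejector pad in the bore: 0 = up (pad 45 mm below the top face), about 0.010 when the mandrel's flange is flush, 0.011 at its stop. Spring 7 N at 0, 12 N at 0.010: it lifts the mandrel by about 10 mm when that is let go.
- head_a: Loose black plastic mouthpiece head, lying, about 70 x 20 x 23 mm; origin under its middle. Bystander.
- head_b: A second such mouthpiece head. Bystander.
- reamer: Loose conical brass reamer lying on the counter, cone 110 mm long towards its +x, wooden cross handle 70 mm long at 30 mm towards -x, 20 mm high. Origin under the cone's thick end. Bystander.
- tube: Loose dented aluminium whistle tube lying along its x, 250 mm long, 15 mm in diameter; origin under its middle. Bystander.

How it is judged:
By the outcome, as a careful person would: the job done as asked, in the order asked, and still so for the second after the job is handed in, while the arm keeps its last pose, push and grip.
It also fails if it takes over 64 s, if anything falls off the work surface, if the arm or the gripper's body presses on something with over 40 N, if the wrist force passes 120 N, or if a joint passes its speed limit or range.

## Working session

There is one attempt and no reset: what is moved stays moved. The work goes in short steps, Python scripts to look and compute and a tool call to move; the robot and the scene stay as the last step left them, time stands still between calls to the robot, and variables do not carry over. Pictures are saved under pics/ and viewed, and the job is handed in when it is done.

Besides the shell and the picture viewer there is one more tool, called after "Request:" as name(argument=value, ...) on one line, values as JSON. apply_moves: Moves the arm, as the interface text tells. Its arguments: {"type":"object","properties":{"deltas":{"type":"string"},"gripper":{"type":"number"},"squeeze":{"type":"number"}},"required":["deltas"]}

```bash
ls; mkdir -p pics
cat > h.py <<'E'
from station import readout, viewer, job, arm
import numpy as np, cv2
def grab(n,fn=None):
    f=viewer.grab_frame(n)
    if fn: cv2.imwrite('pics/'+fn,cv2.cvtColor(f['image'],cv2.COLOR_RGB2BGR))
    np.savez('last_'+n,K=f['camera_matrix'],T=f['cam_to_world'])
    return f
def proj(f,P):
    P=np.atleast_2d(P);T=np.linalg.inv(f['cam_to_world']);c=P@T[:3,:3].T+T[:3,3]
    c=c*[1,-1,-1];u=c@f['camera_matrix'].T;return u[:,:2]/u[:,2:]
def ray(f,px):
    d=np.linalg.inv(f['camera_matrix'])@[px[0],px[1],1.];d=d*[1,-1,-1]
    return f['cam_to_world'][:3,3],f['cam_to_world'][:3,:3]@d
def atz(f,px,z):
    o,d=ray(f,px);return o+d*(z-o[2])/d[2]
E
python3 - <<'E'
from h import *
for n in ['scene','side','wrist']:
    f=grab(n,n+'0.png'); print(n,f.keys(),f['camera_matrix'].round(1).tolist(),f['cam_to_world'].round(3).tolist())
    if n!='wrist':
      for q in ['pump_lever','lever_grip','mandrel','stand','die','head_a','reamer','tube']:
        print(q,[(r['extent'],round(r['conf'],2)) for r in viewer.silhouettes(n,q)[:3]])
print(readout.get_state())
E
```

```text
pics
scene dict_keys(['image', 'camera_matrix', 'cam_to_world']) [[360.9, 0.0, 317.5], [0.0, 360.9, 204.6], [0.0, 0.0, 1.0]] [[0.787, -0.354, 0.505, 0.998], [0.617, 0.427, -0.661, -0.538], [0.018, 0.832, 0.555, 0.643], [0.0, 0.0, 0.0, 1.0]]
pump_lever [([384.9, 148.6, 32.5, 19.6], 0.87)]
lever_grip [([245.1, 257.4, 67.4, 59.5], 0.68), ([383.9, 147.2, 32.2, 19.7], 0.52)]
mandrel [([159.1, 319.0, 28.3, 43.1], 0.97)]
stand [([155.2, 333.7, 42.6, 41.1], 0.58), ([379.7, 147.9, 53.1, 78.0], 0.22)]
die [([245.0, 258.6, 66.9, 58.4], 0.95)]
head_a [([346.6, 263.2, 25.3, 18.3], 0.75), ([244.1, 342.5, 31.4, 33.9], 0.69)]
reamer [([254.2, 213.8, 39.2, 26.2], 0.71), ([157.7, 335.9, 40.6, 41.6], 0.45)]
tube []
side dict_keys(['image', 'camera_matrix', 'cam_to_world']) [[504.3, 0.0, 330.7], [0.0, 504.3, 191.7], [0.0, 0.0, 1.0]] [[-0.903, 0.33, -0.275, 0.149], [-0.43, -0.705, 0.565, 0.884], [-0.007, 0.628, 0.778, 1.331], [0.0, 0.0, 0.0, 1.0]]
pump_lever [([236.8, 201.0, 43.7, 91.6], 0.6)]
lever_grip [([235.0, 197.3, 42.0, 92.4], 0.87)]
mandrel [([379.6, 121.6, 12.5, 24.8], 0.5)]
stand [([372.9, 139.
[... 500 characters left out ...]
0.955, 0.386], [0.0, 0.0, 0.0, 1.0]]
{'t': 0.95, 'q': array([-8.27928816e-01,  3.58597732e-01,  1.19243430e-02,  1.23950334e-05,
       -1.22411666e+00, -2.88082335e-01]), 'qd': array([-6.23857044e-04, -9.70153392e-04, -1.32217086e-03,  9.60915452e-04,
       -6.64015510e-05,  5.54996236e-04]), 'joint_efforts': array([ 1.86508969e-04, -5.82372737e+01,  2.93301040e+01,  7.00249806e+00,
        1.23806237e-02, -8.10578126e-05]), 'eef_pos': array([ 0.29647152, -0.60639197,  0.22657556]), 'ee_rot': array([-3.14158326e+00,  9.33526443e-06,  2.02558571e+00]), 'force': array([ 0.00227872, -0.85425595,  0.77913086]), 'moment': array([0.01255876, 0.04254135, 0.02479381]), 'width': 0.0876940065047796}
```

View images.

View pics/scene0.png

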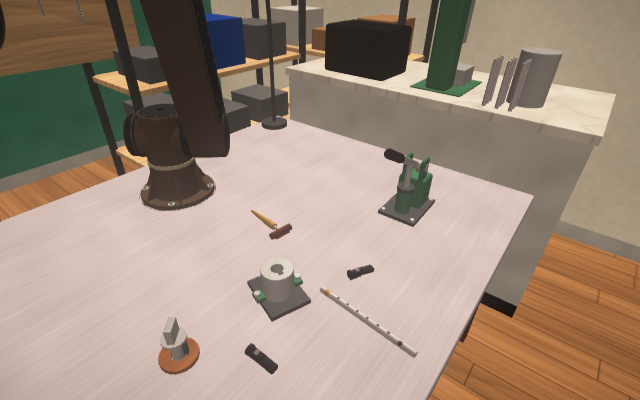

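View pics/side0.png

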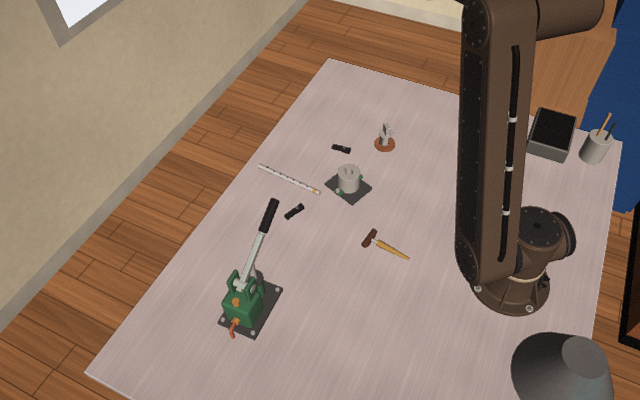

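View pics/wrist0.png

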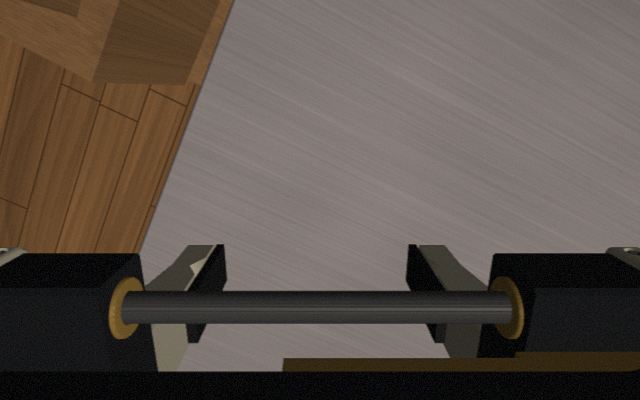

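Run:
```python
import cv2,numpy as np
a=cv2.imread('pics/scene0.png');b=cv2.imread('pics/side0.png')
def c(im,x,y,w,h,s): return cv2.resize(im[y:y+h,x:x+w],None,fx=s,fy=s,interpolation=cv2.INTER_CUBIC)
cv2.imwrite('pics/z1.png',np.hstack([c(a,370,140,80,90,5),c(a,235,245,80,90,5)][:2]))
cv2.imwrite('pics/z2.png',np.hstack([c(a,145,305,64,80,6),c(b,365,112,40,48,10)]))
cv2.imwrite('pics/z3.png',np.hstack([c(b,210,190,80,150,4),c(b,315,150,70,60,6.)[:360].repeat(1,0) if 0 else cv2.copyMakeBorder(c(b,315,150,70,60,6),0,240,0,0,cv2.BORDER_CONSTANT)]))
```

```text
(no output)
```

View pics/z1.png

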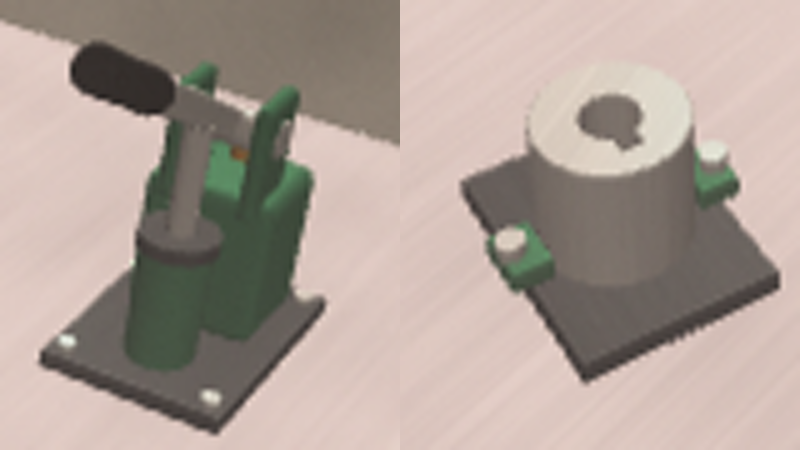

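View pics/z2.png

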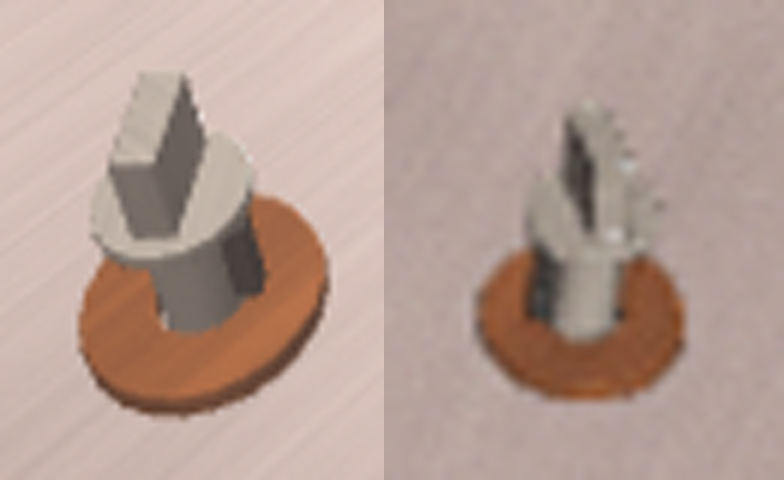

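View pics/z3.png

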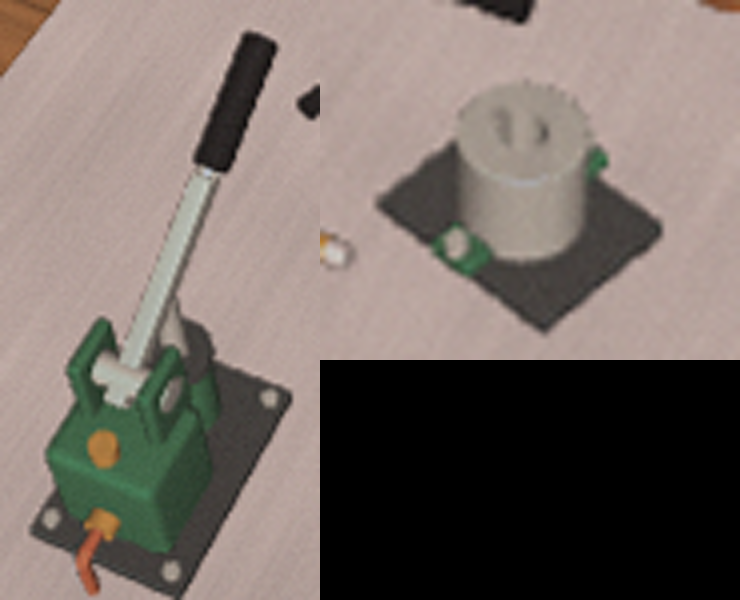

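Run:
```python
from h import *
L={n:np.load(f'last_{n}.npz') for n in ['scene','side']}
F={n:dict(camera_matrix=L[n]['K'],cam_to_world=L[n]['T']) for n in L}
s,d=F['scene'],F['side']
def tri(p,q):
    A=[];b=[]
    for f,x in((s,p),(d,q)):
        o,v=ray(f,x);v/=np.linalg.norm(v);M=np.eye(3)-np.outer(v,v);A.append(M);b.append(M@o)
    X=np.linalg.lstsq(np.vstack(A),np.hstack(b),rcond=None)[0]
    return X.round(4),(proj(s,X)-p).round(1),(proj(d,X)-q).round(1)
print('gripout',tri((387,152.4),(275,199.5)));print('gripin',tri((403,158.4),(263,231.2)))
print('pivot z.15 side',atz(d,(240.7,285),.15),'scene',atz(s,(422,165),.15))
print('hub scene',atz(s,(277,268.5),.08),'side',atz(d,(315+525/6,150+130/6),.08))
print('key',atz(s,(280.6,273.4),.08))
# base plate corners top z .012
C=lambda u,v:(235+(u-400)/5,245+v/5); D=lambda u,v:(315+(u-320)/6,150+v/6)
for u,v in((462,183),(585,368),(778,272)): print('die corner scene',atz(s,C(u,v),.012).round(4))
for u,v in((377,202),(545,328),(662,228)): print('die corner side',atz(d,D(u,v),.012).round(4))
D2=lambda u,v:(210+u/4,190+v/4); C2=lambda u,v:(370+u/5,140+v/5)
for u,v in((32,530),(182,597),(291,397)): print('pump corner side',atz(d,D2(u,v),.01).round(4))
for u,v in((42,352),(215,430),(325,300)): print('pump corner scene',atz(s,C2(u,v),.01).round(4))
M=lambda u,v:(145+u/6,305+v/6)
for u,v in((145,75),(183,77),(110,160),(155,163)): print('tab',atz(s,M(u,v),.097).round(4))
N=lambda u,v:(365+(u-384)/10,112+v/10)
print('flange scene (top z61)',atz(s,M(172,193),.061),'stand',atz(s,M(204,300),.010),'side stand',atz(d,N(580,322),.01))
for n in['scene','side']:
  q={}
```

```text
gripout (array([0.6469, 0.1984, 0.267 ]), array([[ 0.8, -0. ]]), array([[0.8, 0. ]]))
gripin (array([0.65  , 0.2785, 0.2214]), array([[-1.5,  0. ]]), array([[-1.4, -0.1]]))
pivot z.15 side [0.6450953  0.41081177 0.15      ] scene [0.65836984 0.41690592 0.15      ]
hub scene [ 0.57415409 -0.12453197  0.08      ] side [ 0.41359355 -0.20075474  0.08      ]
key [ 0.59071166 -0.13067702  0.08      ]
die corner scene [ 0.4991 -0.1512  0.012 ]
die corner scene [ 0.6195 -0.1922  0.012 ]
die corner scene [ 0.6501 -0.0992  0.012 ]
die corner side [ 0.6494 -0.0962  0.012 ]
die corner side [ 0.5266 -0.0543  0.012 ]
die corner side [ 0.4957 -0.1471  0.012 ]
pump corner side [0.6991 0.4818 0.01  ]
pump corner side [0.5795 0.479  0.01  ]
pump corner side [0.5855 0.3143 0.01  ]
pump corner scene [0.5878 0.3124 0.01  ]
pump corner scene [0.7071 0.3068 0.01  ]
pump corner scene [0.7005 0.4832 0.01  ]
tab [ 0.5221 -0.3555  0.097 ]
tab [ 0.5317 -0.3486  0.097 ]
tab [ 0.5412 -0.3795  0.097 ]
tab [ 0.5523 -0.3719  0.097 ]
flange scene (top z61) [ 0.5365839  -0.36399945  0.061     ] stand [ 0.53896989 -0.36562412  0.01      ] side stand [ 0.53361   -0.3587094  0.01     ]
```

Request:
apply_moves(deltas="0 0 -1.2 -0.186;0 0 -1.2 -0.186;0 0 -1.2 -0.186;0 0 -1.2 -0.186;0 0 -1.2 -0.186;0 0 -1.3 -0.186", gripper=1, squeeze=20)

```text
t: 1.7
eef_pos: [0.2964, -0.6063, 0.2999]
ee_rot: [3.141, -0.0, -3.135]
force: [0.1, 0.3, -0.4]
width: 0.033
```

Request:
apply_moves(deltas="-1.1 2.5 0 0;-2.2 5 0 0;-2.2 5 0 0;-2.2 5 0 0;-2.2 5 0 0;-2.2 5 0 0;-2.2 5 0 0;-2.2 5 0 0;-2.2 5 0 0;-2.2 5 0 0")

```text
t: 2.95
eef_pos: [0.5059, -0.1296, 0.3]
ee_rot: [3.142, 0.001, -3.141]
force: [0.5, -1.3, 0.6]
width: 0.0006
```

Run:
```python
from h import *
s=readout.get_state();print(s['eef_pos'],s['ee_rot'],s['q'].round(3))
```

```text
[ 0.50593546 -0.12963626  0.30002213] [ 3.14157098e+00  9.85430023e-04 -3.14142014e+00] [ 0.125  0.063 -0.201  0.    -1.305 -0.125]
```

Request:
apply_moves(deltas="-2 5 0 0;-2 5 0 0;-2 5 0 0;-2 5 0 0;-2 5 0 0;-2 5 0 0;-1.3 4 0 0;-1 2.2 0 0;0 0 0 0")

```text
t: 4.08
eef_pos: [0.6487, 0.2323, 0.2983]
ee_rot: [-3.141, -0.001, -3.14]
force: [-0.1, 0.6, -1.2]
width: 0.0002
```

Run:
```python
from h import *
f=grab('scene','s1.png')
g=grab('wrist','w1.png')
s=readout.get_state();print(s['eef_pos'])
im=cv2.imread('pics/s1.png');a=cv2.resize(im[60:210,340:460],None,fx=4,fy=4)
w=cv2.imread('pics/w1.png');cv2.imwrite('pics/c1.png',a)
```

```text
[0.64831803 0.23053533 0.29923927]
```

View pics/c1.png

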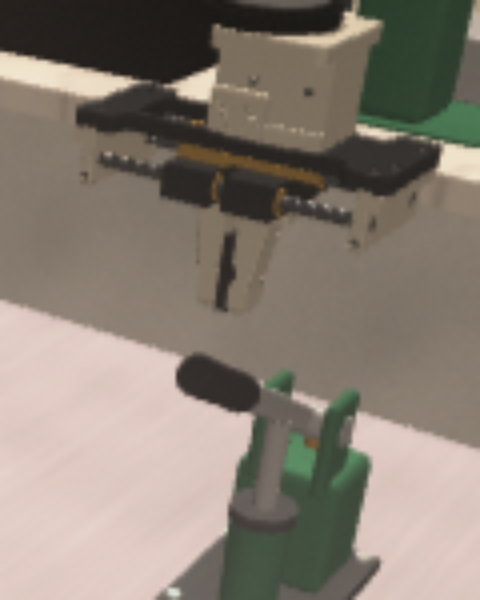

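View pics/w1.png

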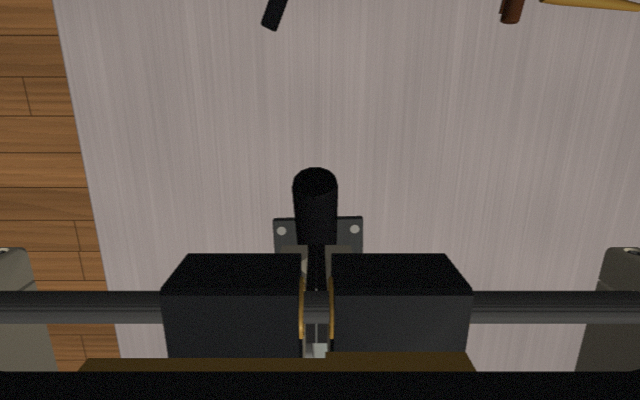

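Request:
apply_moves(deltas="0 0 2 0;0 0 2 0;0 0 2 0;0 0 2 0;0 0 2 0;0 0 2 0;0 0 2 0;0 0 2 0;0 0 2 0;0 0 0.5 0")

```text
t: 5.42
eef_pos: [0.6495, 0.2303, 0.1161]
ee_rot: [3.14, 0.003, 3.141]
force: [-1.9, 2.5, 9.0]
width: 0.0005
```

Request:
apply_moves(deltas="0 0 1 0;0 0 0.3 0;0 0 0 0")

```text
t: 5.8
eef_pos: [0.65, 0.231, 0.1045]
ee_rot: [3.139, 0.005, -3.142]
force: [-0.6, 2.0, 10.0]
width: 0.0007
```

Run:
```python
from h import *
g=grab('side','d1.png');f=grab('scene','s2.png')
s=readout.get_state();print(s['eef_pos'],s['force'])
a=cv2.imread('pics/s2.png');b=cv2.imread('pics/d1.png')
a=cv2.resize(a[120:230,360:450],None,fx=4.4,fy=4.4);b=cv2.resize(b[180:345,190:310],None,fx=3,fy=3);b=cv2.resize(b,(360,a.shape[0]))
cv2.imwrite('pics/c2.png',np.hstack([a,b]))
# predicted lever line for various angles
for th in(.75,.8,.84,.87):
  al=.5-th
  d=np.array([.04,-.999])
  P=[np.r_[np.array([.6425,.409])+d*r*np.cos(al),.15+r*np.sin(al)] for r in(.142,.238)]
  print(th,proj(f,P).round(1).tolist(),proj(g,P).round(1).tolist())
```

```text
[0.65005186 0.23091466 0.10468933] [-0.57014631  1.79986106  9.77599041]
0.75 [[394.1, 193.7], [377.4, 216.1]] [[267.7, 250.9], [283.0, 230.6]]
0.8 [[394.1, 195.4], [377.5, 219.0]] [[267.6, 252.7], [282.9, 233.6]]
0.84 [[394.1, 196.8], [377.6, 221.2]] [[267.5, 254.2], [282.7, 236.1]]
0.87 [[394.1, 197.8], [377.8, 222.8]] [[267.4, 255.3], [282.5, 238.0]]
```

View pics/c2.png

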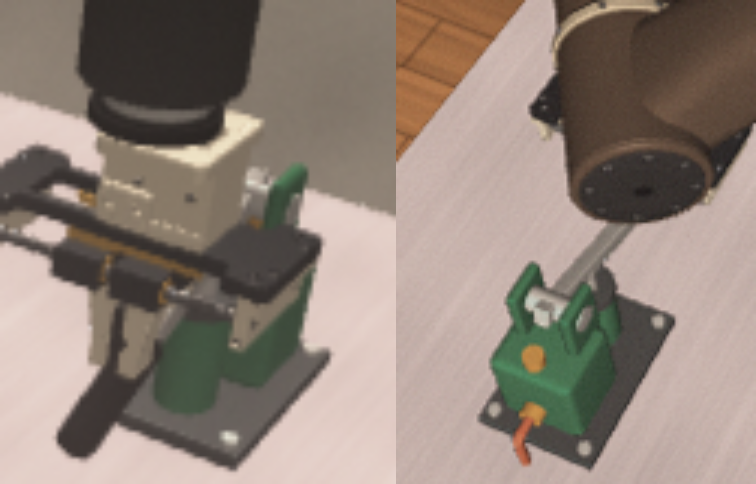

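Request:
apply_moves(deltas="0 0 0.3 0;0 0 0.2 0;0 0 0 0")

```text
t: 6.28
eef_pos: [0.6503, 0.2311, 0.0998]
ee_rot: [3.139, 0.005, -3.141]
force: [-0.5, 2.4, 10.6]
width: 0.0004
```

Request:
apply_moves(deltas="0 0 -2 0;0 0 -2.5 0;0 0 -2.5 0;0 0 -2.5 0;0 0 -2.5 0;0 0 -2.5 0;0 0 -2.5 0;0 0 -2.5 0;0 0 0 0;0 0 0 0")

```text
t: 7.52
eef_pos: [0.648, 0.2299, 0.2914]
ee_rot: [3.141, -0.0, 3.141]
force: [0.0, -0.3, -0.8]
width: 0.0002
```

Run:
```python
from h import *
f=grab('scene','s3.png')
s=readout.get_state();print(s['eef_pos'],s['force'])
a=cv2.imread('pics/s3.png')
a=cv2.resize(a[120:230,360:450],None,fx=4.4,fy=4.4)
cv2.imwrite('pics/c3.png',a)
```

```text
[0.64798573 0.22991298 0.29092241] [-0.38153533  0.6931122   0.28110677]
```

View pics/c3.png

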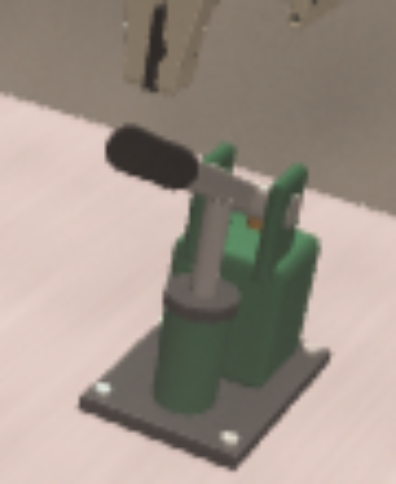

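Request:
apply_moves(deltas="0 0 2 0;0 0 2 0;0 0 2.2 0;0 0 2.2 0;0 0 2.2 0;0 0 2.2 0;0 0 2.2 0;0 0 2.2 0;0 0 2 0;0 0 0.3 0")

```text
t: 8.82
eef_pos: [0.6494, 0.231, 0.0973]
ee_rot: [3.141, 0.002, -3.141]
force: [-3.8, 0.7, 17.0]
width: 0.0005
```

Request:
apply_moves(deltas="0 0 0 0;0 0 0 0")

```text
t: 9.07
eef_pos: [0.6493, 0.2309, 0.0979]
ee_rot: [3.141, 0.002, -3.141]
force: [-1.8, -0.1, 9.4]
width: 0.0003
```

Request:
apply_moves(deltas="0 0 -2 0;0 0 -2.5 0;0 0 -2.5 0;0 0 -2.5 0;0 0 -2.5 0;0 0 -2.5 0;0 0 -2.5 0;0 0 -2.3 0;0 0 0 0;0 0 0 0")

```text
t: 10.32
eef_pos: [0.6479, 0.2303, 0.2881]
ee_rot: [-3.141, -0.002, 3.141]
force: [-0.4, -0.2, -0.4]
width: 0.0002
```

Request:
apply_moves(deltas="0 0 2 0;0 0 2 0;0 0 2.2 0;0 0 2.2 0;0 0 2.2 0;0 0 2.2 0;0 0 2.2 0;0 0 2.2 0;0 0 2 0;0 0 0.3 0")

```text
t: 11.58
eef_pos: [0.6497, 0.2314, 0.0967]
ee_rot: [3.141, 0.003, -3.14]
force: [-7.5, 2.5, 26.9]
width: 0.0008
```

Request:
apply_moves(deltas="0 0 0 0;0 0 0 0")

```text
t: 11.82
eef_pos: [0.6496, 0.2313, 0.0972]
ee_rot: [3.14, 0.004, -3.14]
force: [-4.3, 2.4, 19.2]
width: 0.0003
```

Request:
apply_moves(deltas="0 0 -2 0;0 0 -2.5 0;0 0 -2.5 0;0 0 -2.5 0;0 0 -2.5 0;0 0 -2.5 0;0 0 -2.5 0;0 0 -2.3 0;0 0 0 0;0 0 0 0")

```text
t: 13.08
eef_pos: [0.6478, 0.2304, 0.2857]
ee_rot: [-3.141, -0.002, 3.141]
force: [0.0, 0.2, 0.1]
width: 0.0006
```

Request:
apply_moves(deltas="0 0 -2.5 0;0.9 -3 0 0;1 -5 0 0;1 -5 0 0;1 -5 0 -0.1;1 -5 0 -0.1;1 -5 0 -0.1;1 -5.6 0 -0.1;1.6 -5.3 0 -0.1;2.1 -5 0 -0.1")

```text
t: 14.32
eef_pos: [0.6225, -0.2183, 0.3108]
ee_rot: [3.14, -0.002, -2.538]
force: [1.1, 0.8, 0.2]
width: 0.0005
```

Run:
```python
from h import *
s=readout.get_state();p=s['eef_pos'];y=s['ee_rot'][2];print(p,s['ee_rot'])
d=np.array([.537,-.365])-p[:2]
print('x',d@[np.cos(y),np.sin(y)]*100,'y',d@[np.sin(y),-np.cos(y)]*100)
```

```text
[ 0.62252488 -0.2182554   0.31076133] [ 3.13983201e+00 -1.69489347e-03 -2.53836090e+00]
x 15.3679505275573 y -7.232629185182872
```

Request:
apply_moves(deltas="4 -3 0 -0.1;4 -3.5 0 0;4 -3.5 0 0;3.7 -3 0 0;0.8 -1.4 0 0;0 0 0 0", gripper=-1)

```text
t: 15.08
eef_pos: [0.5845, -0.4323, 0.3103]
ee_rot: [3.139, -0.001, -2.443]
force: [1.2, 0.7, 0.3]
width: 0.0547
```

Run:
```python
from h import *
f=grab('wrist','w2.png');s=readout.get_state();print(s['eef_pos'],s['ee_rot'],s['width'])
P=[[.537,-.365,z] for z in(0.01,.061,.097)];print(proj(f,P))
print([(q,[(r['extent'],round(r['conf'],2)) for r in viewer.silhouettes('wrist',q)]) for q in('mandrel','stand')])
```

```text
[ 0.58478476 -0.43131169  0.31092997] [ 3.13945690e+00 -6.21932586e-04 -2.44215714e+00] 0.0587379568821917
[[310.57907123 213.45689266]
 [310.00184544 227.35074223]
 [309.51054068 239.17646917]]
[('mandrel', [([292.3, 205.3, 36.0, 51.1], 0.71)]), ('stand', [([285.3, 185.1, 53.1, 47.1], 0.61)])]
```

View pics/w2.png

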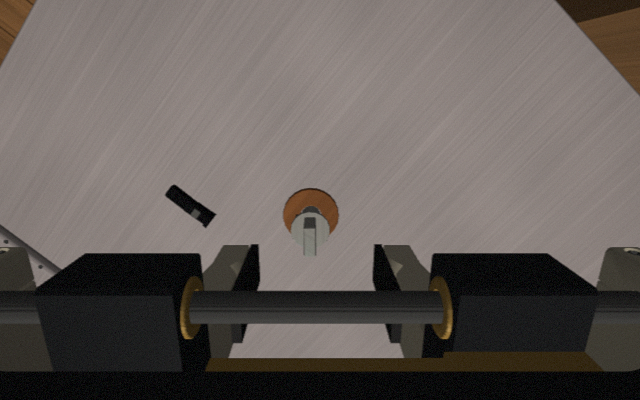

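Run:
```python
import cv2
a=cv2.imread('pics/w2.png');cv2.imwrite('pics/c4.png',cv2.resize(a[180:262,270:350],None,fx=7,fy=7,interpolation=cv2.INTER_CUBIC))
```

```text
(no output)
```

View pics/c4.png

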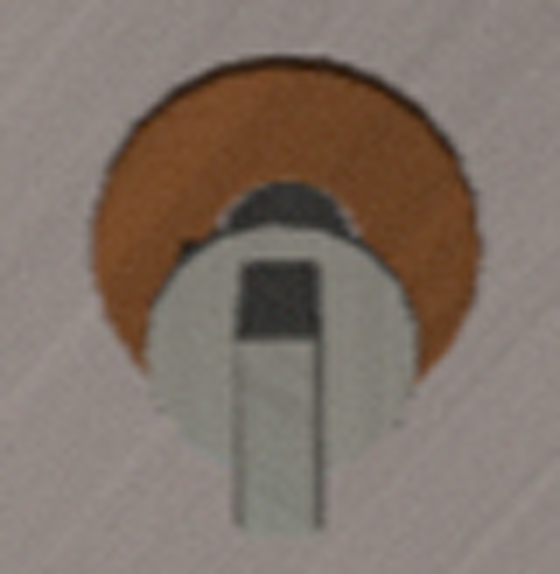

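Run:
```python
from h import *
L=np.load('last_wrist.npz');f=dict(camera_matrix=L['K'],cam_to_world=L['T'])
c=lambda u,v:(270+u/7,180+v/7)
for p in((234,340),(320,340),(238,530),(322,530)):print(atz(f,c(*p),.097).round(4))
t=np.mean([atz(f,c(*p),.097) for p in((234,340),(320,340),(238,530),(322,530))],0);print('tab',t)
print('stand',atz(f,c(287,250),.01),'flange',atz(f,c(282,350),.061))
a=[atz(f,c(*p),.097) for p in((234,340),(320,340),(238,530),(322,530))]
v=(a[2]+a[3]-a[0]-a[1]);print('y axis ang',np.arctan2(v[1],v[0]),np.linalg.norm(v)/2)
s=readout.get_state();p=s['eef_pos'];y=s['ee_rot'][2]
d=t[:2]-p[:2];print(y,'x',d@[np.cos(y),np.sin(y)]*100,'y',d@[np.sin(y),-np.cos(y)]*100,'z',p[2],p)
```

```text
[ 0.5503 -0.3705  0.097 ]
[ 0.5399 -0.3792  0.097 ]
[ 0.5288 -0.3453  0.097 ]
[ 0.5183 -0.3541  0.097 ]
tab [ 0.53432274 -0.36226847  0.097     ]
stand [ 0.53449135 -0.3628789   0.01      ] flange [ 0.53451995 -0.36256075  0.061     ]
y axis ang 2.2791895615156146 0.03314509571349069
-2.440527510473924 x -0.5107600597953516 y 8.489990055248752 z 0.312098664791161 [ 0.58518289 -0.43043977  0.31209866]
```

Request:
apply_moves(deltas="-0.5 3 2 0;0 3 3 0;0 2.5 3 0;0 0 3 0;0 0 3 0;0 0 3 0;0 0 2 0;0 0 0 0")

```text
t: 16.23
eef_pos: [0.5333, -0.3618, 0.1214]
ee_rot: [3.139, -0.001, -2.44]
force: [0.8, 0.6, 0.8]
width: 0.088
```

Run:
```python
from h import *
s=readout.get_state();p=s['eef_pos'];y=s['ee_rot'][2];t=np.array([.5343,-.3625])
d=t[:2]-p[:2];print(y,s['ee_rot'],'x',d@[np.cos(y),np.sin(y)]*100,'y',d@[np.sin(y),-np.cos(y)]*100,'z',p[2],p,s['width'])
f=grab('wrist','w3.png')
```

```text
-2.440077273006436 [ 3.13910669e+00 -1.23703566e-03 -2.44007727e+00] x -0.02888293444229145 y -0.11656839737254855 z 0.12135575664635354 [ 0.53332707 -0.36179598  0.12135576] 0.08801861725826914
```

View pics/w3.png

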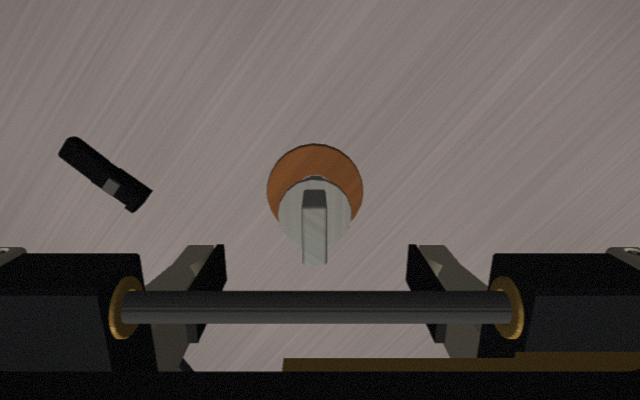

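Request:
apply_moves(deltas="0 -0.1 2 0;0 0 2 0;0 0 1.4 0;0 0 0.1 0;0 0 0 0")

```text
t: 16.9
eef_pos: [0.5352, -0.3643, 0.0685]
ee_rot: [-3.14, 0.0, -2.441]
force: [0.2, -0.4, 0.6]
width: 0.0879
```

Request:
apply_moves(deltas="0 0 0 0;0 0 0 0;0 0 0 0;0 0 0 0;0 0 0 0;0 0 0 0;0 0 0 0;0 0 0 0", gripper=1, squeeze=50)

```text
t: 17.9
eef_pos: [0.5346, -0.3642, 0.0676]
ee_rot: [-3.142, 0.0, -2.442]
force: [-5.1, -1.4, 2.9]
width: 0.0132
```

Request:
apply_moves(deltas="0 0 -1 0;0 0 -2 0;0 0 -3 0;0 0 -3 0;0 0 -2.5 0;0 0 0 0;0 0 0 0")

```text
t: 18.77
eef_pos: [0.534, -0.3637, 0.1817]
ee_rot: [3.14, -0.0, -2.442]
force: [0.2, -0.1, -3.2]
width: 0.014
```

Run:
```python
from h import *
s=readout.get_state();p=s['eef_pos'];y=s['ee_rot'][2];t=np.array([.574,-.1245])
d=t[:2]-p[:2];print(y,s['ee_rot'],'x',d@[np.cos(y),np.sin(y)]*100,'y',d@[np.sin(y),-np.cos(y)]*100,'z',p[2],p,s['width'],s['force'],s['q'].round(2))
f=grab('wrist','w4.png');g=grab('scene','s4.png');grab('side','d4.png')
a=cv2.imread('pics/s4.png');cv2.imwrite('pics/c5.png',cv2.resize(a[200:400,80:330],None,fx=3,fy=3))
```

```text
-2.4418635523322956 [ 3.14022843e+00 -1.59347302e-04 -2.44186355e+00] x -18.469246333433656 y 15.72201584619588 z 0.18171454515128121 [ 0.53395861 -0.36371992  0.18171455] 0.013998968612253842 [ 0.17614959 -0.13137115 -3.19182969] [-0.3   0.34 -0.12 -0.   -1.11  1.  ]
```

View pics/c5.png

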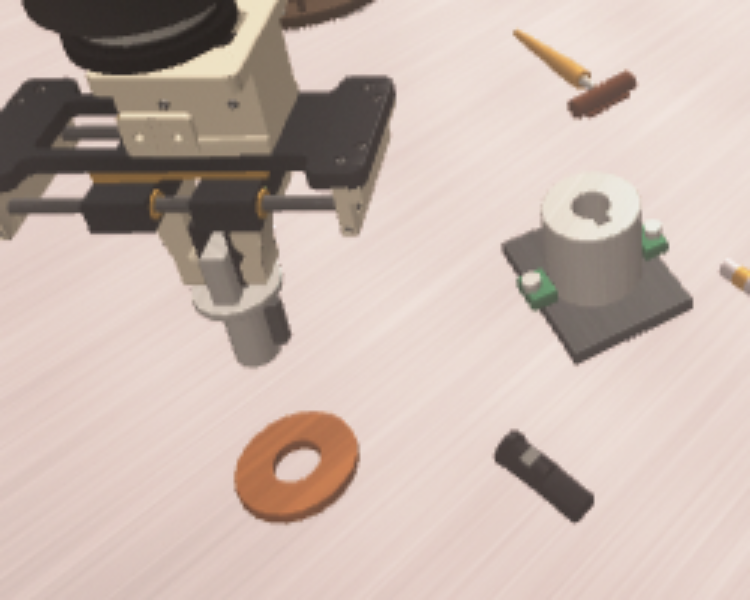

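View pics/w4.png

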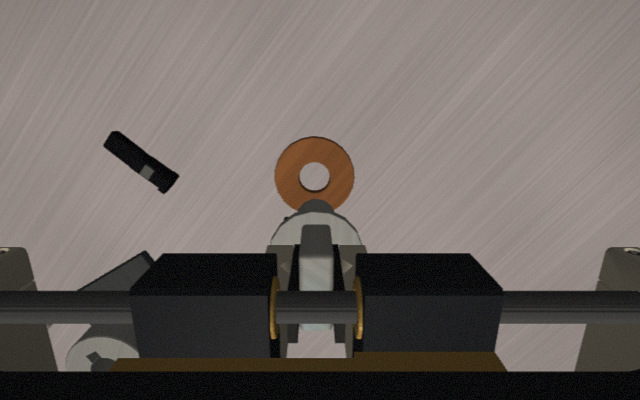

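Request:
apply_moves(deltas="0 0 -0.5 0.12;0 0 -0.8 0.18;0 0 0 0.18;0 0 0 0.18;0 0 0 0.18;0 0 0 0.13;0 0 0 0.055;0 0 0 0")

```text
t: 19.92
eef_pos: [0.5343, -0.364, 0.1947]
ee_rot: [3.142, -0.001, 2.817]
force: [0.9, 0.4, -3.1]
width: 0.0138
```

```bash
cat > to.py <<'E'
from h import *
import sys
t=np.array([float(sys.argv[1]),float(sys.argv[2])])
s=readout.get_state();p=s['eef_pos'];y=s['ee_rot'][2]
d=t[:2]-p[:2];print('rot',s['ee_rot'].round(4),'dx',round(d@[np.cos(y),np.sin(y)]*100,2),'dy',round(d@[np.sin(y),-np.cos(y)]*100,2),p.round(4),s['width'].round(4),s['force'].round(1))
E
python3 to.py .548 -.2005
```

```text
Traceback (most recent call last):
  File "to.py", line 5, in <module>
    d=t[:2]-p[:2];print('rot',s['ee_rot'].round(4),'dx',round(d@[np.cos(y),np.sin(y)]*100,2),'dy',round(d@[np.sin(y),-np.cos(y)]*100,2),p.round(4),s['width'].round(4),s['force'].round(1))
                                                                                                                                                   ^^^^^^^^^^^^^^^^
AttributeError: 'float' object has no attribute 'round'
```

Request:
apply_moves(deltas="0.6 2.5 0 0;0.8 3 0 0;0.8 3 0 0;0.8 3 0 0;0.7 3 0 0;0.2 1.4 0 0;0 0 0 0;0 0 0 0")

```text
t: 20.92
eef_pos: [0.5483, -0.2015, 0.1954]
ee_rot: [-3.141, -0.0, 2.817]
force: [0.2, -0.6, -2.3]
width: 0.0138
```

```bash
sed -i "s/s\['width'\].round(4)/s['width']/" to.py; python3 to.py .574 -.1245
python3 - <<'E'
from h import *
f=grab('wrist','w5.png')
s=readout.get_state();print(s['eef_pos'],s['ee_rot'])
print([(q,[(r['extent'],round(r['conf'],2)) for r in viewer.silhouettes('wrist',q)]) for q in('mandrel','die')])
g=grab('scene','s5.png')
a=cv2.imread('pics/w5.png');cv2.imwrite('pics/c6.png',cv2.resize(a[120:300,220:420],None,fx=3.3,fy=3.3,interpolation=cv2.INTER_CUBIC))
a=cv2.imread('pics/s5.png');cv2.imwrite('pics/c7.png',cv2.resize(a[180:340,180:340],None,fx=4,fy=3.7,interpolation=cv2.INTER_CUBIC))
E
```

```text
rot [-3.1413e+00 -3.0000e-04  2.8169e+00] dx 0.03 dy 8.12 [ 0.5483 -0.2015  0.1954] 0.013824590837397774 [ 0.2 -0.6 -2.3]
[ 0.54823856 -0.20170461  0.19537989] [-3.14137143e+00 -3.38998394e-04  2.81625886e+00]
[('mandrel', [([273.3, 197.1, 86.7, 134.7], 0.76)]), ('die', [([257.0, 200.6, 127.3, 54.6], 0.74)])]
```

View pics/c6.png

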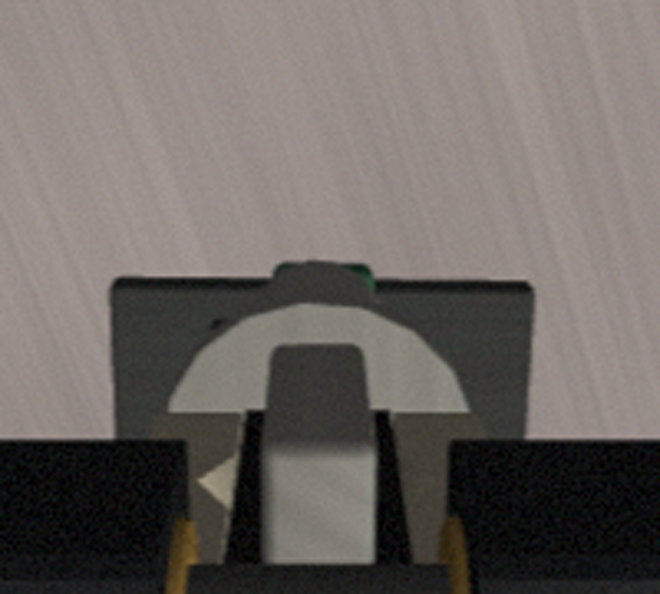

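View pics/c7.png

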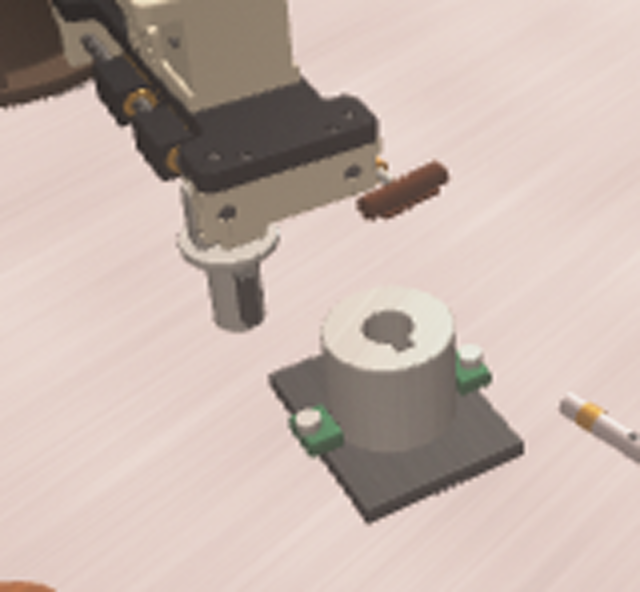

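Run:
```python
from h import *
L=np.load('last_scene.npz');f=dict(camera_matrix=L['K'],cam_to_world=L['T'])
T=np.array([.5483,-.2016,.1954]);th=np.linspace(0,2*np.pi,200)
def circ(c,z,r): return np.c_[c[0]+r*np.cos(th),c[1]+r*np.sin(th),0*th+z]
def c7(P): 
    q=proj(f,P);return np.c_[(q[:,0]-180)*4,(q[:,1]-180)*3.7]
z0=T[2]-.0676
fl=np.vstack([c7(circ(T,z0+.055,.024)),c7(circ(T,z0+.061,.024))]);print('flange L,R,bot',fl[:,0].min(),fl[:,0].max(),fl[:,1].max(),'meas 178 279 268')
n=np.vstack([c7(circ(T,z0,.010)),c7(circ(T,z0+.003,.013))]);print('nose L R bot',n[:,0].min(),n[:,0].max(),n[:,1].max(),'meas 212 263 330')
for c in([.574,-.1245],):
  h=c7(circ(c,.08,.037));print('hub',h.min(0),h.max(0),'meas 321 287, 456 369');b=c7(circ(c,.08,.0145));print('bore',b.min(0),b.max(0),'meas 361 309  414 349')
J=c7(np.array([T,T+[.001,0,0],T+[0,.001,0]])); print(J[1:]-J[0])
J=c7(np.array([[.574,-.1245,.08],[.575,-.1245,.08],[.574,-.1235,.08]])); print(J[1:]-J[0])
im=cv2.imread('pics/s5.png')
Z=cv2.resize(im[180:340,180:340],None,fx=4,fy=3.7,interpolation=cv2.INTER_CUBIC)
for P in(circ(T,z0+.055,.024),circ(T,z0+.061,.024),circ(T,z0,.010),circ(T,z0+.003,.013),circ([.574,-.1245],.08,.037),circ([.574,-.1245],.08,.0145)):
  cv2.polylines(Z,[(c7(P)*1).astype(np.int32)],True,(0,0,255),1)
Z=np.hstack([cv2.resize(Z[180:380,150:310],None,fx=2.4,fy=2.4),cv2.resize(Z[260:460,300:470],None,fx=2.4,fy=2.4)])
cv2.imwrite('pics/c8.png',Z[:, :800])
```

```text
flange L,R,bot 179.1108453603922 280.882291904883 272.60015366605023 meas 178 279 268
nose L R bot 215.56873916230393 267.65207234767547 331.8857336920423 meas 212 263 330
hub [320.36034773 285.54910045] [454.76945422 372.41165552] meas 321 287, 456 369
bore [361.47377084 310.56485673] [414.11288678 344.56301998] meas 361 309  414 349
[[ 1.39712857  0.77426137]
 [ 1.57921993 -0.94235986]]
[[ 1.31958792  0.74092027]
 [ 1.24606767 -0.90789439]]
```

View pics/c8.png

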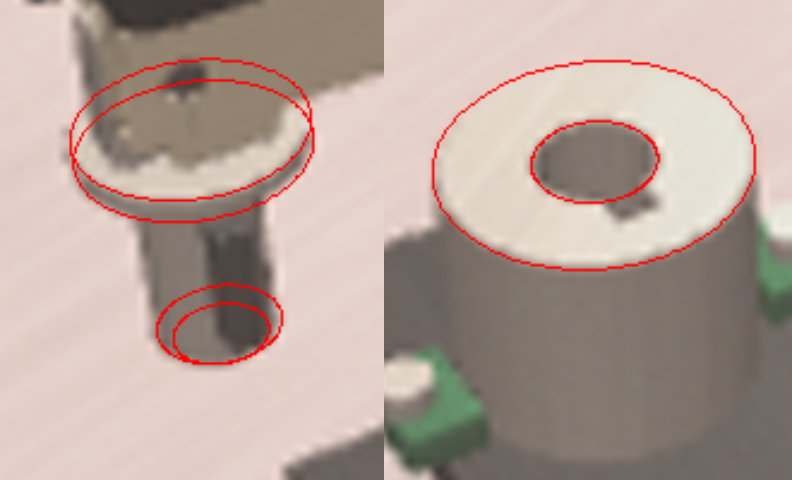

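```bash
cat > ov.py <<'E'
from h import *
def overlay(cam,png,T,yaw,out,box,sc,off=(0,0),tilt=0.,tiltx=0.,zg=.0676):
    L=np.load(f'last_{cam}.npz');f=dict(camera_matrix=L['K'],cam_to_world=L['T'])
    th=np.linspace(0,2*np.pi,100);x=np.array([np.cos(yaw),np.sin(yaw),0]);y=np.array([-x[1],x[0],0]);z=np.array([0,0,1.])
    # tilt: nose shift along mandrel y per metre below grasp
    def W(p):
        p=np.atleast_2d(p).astype(float);d=(p[:,2:]-.085)
        return np.array([T[0],T[1],T[2]-zg])+(p[:,:1]+off[0]-tiltx*d)*x+(p[:,1:2]+off[1]-tilt*d)*y+p[:,2:]*z
    C=lambda r,zz:np.c_[r*np.cos(th),r*np.sin(th),0*th+zz]
    im=cv2.imread('pics/'+png);x0,y0,w,h=box
    Z=cv2.resize(im[y0:y0+h,x0:x0+w],None,fx=sc,fy=sc,interpolation=cv2.INTER_CUBIC)
    def D(P,c=(0,0,255)):
        q=(proj(f,W(P))-[x0,y0]+.5)*sc-.5;cv2.polylines(Z,[np.round(q*8).astype(np.int32)],False,c,1,cv2.LINE_AA,3)
    for r,zz in((.024,.055),(.024,.061),(.013,.055),(.013,.003),(.010,0)):D(C(r,zz))
    # shaft silhouettes
    o=np.linalg.inv(np.c_[x,y,z])@(f['cam_to_world'][:3,3]-W([0,0,.03])[0]);a=np.arctan2(o[1],o[0])
    for s in(-1,1):
        b=a+s*np.pi/2;D([[.013*np.cos(b),.013*np.sin(b),.003],[.013*np.cos(b),.013*np.sin(b),.055]])
    for s in(-.004,.004):D([[.0125,s,.045],[.02,s,.045],[.02,s,.012],[.0125,s,.012]],(255,0,0))
    D([[.02,-.004,.012],[.02,.004,.012]],(255,0,0))
    for s in(-.007,.007):D([[s,-.018,.061],[s,-.018,.097],[s,.018,.097],[s,.018,.061]],(0,160,0))
    cv2.imwrite('pics/'+out,Z)
E
python3 - <<'E'
from ov import *
T=[.5483,-.2016,.1954]
overlay('scene','s5.png',T,-.325,'a1.png',(218,230,40,45),9)
overlay('scene','s5.png',T,-.325,'a2.png',(218,230,40,45),9,tilt=-.03,off=(0,0))
cv2.imwrite('pics/a.png',np.hstack([cv2.imread('pics/a1.png'),cv2.imread('pics/a2.png')]))
E
```

```text
(no output)
```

View pics/a.png

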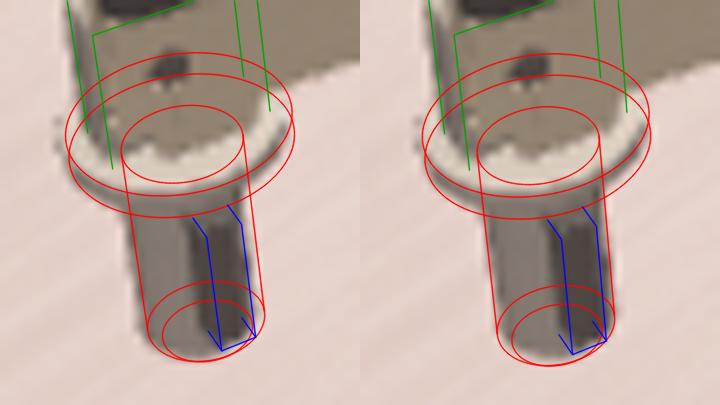

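Request:
apply_moves(deltas="0 2 0 0;0 2.5 0 0;0.05 2.5 0 0;0 1.4 1 0;0 0 1.5 0;0 0 1.2 0;0 0 0 0;0 0 0 0")

```text
t: 22.12
eef_pos: [0.5748, -0.1219, 0.1587]
ee_rot: [-3.141, 0.0, 2.816]
force: [0.1, 0.4, -3.1]
width: 0.0136
```

```bash
python3 to.py .5748 -.1221
python3 - <<'E'
from ov import *
f=grab('scene','s6.png');s=readout.get_state();T=s['eef_pos']
overlay('scene','s6.png',T,-.325,'a1.png',(255,225,45,60),9,tilt=-.03)
overlay('scene','s6.png',T,-.325,'a2.png',(255,225,45,60),9)
g=grab('side','d6.png')
w=grab('wrist','w6.png')
cv2.imwrite('pics/a.png',np.hstack([cv2.imread('pics/a1.png'),cv2.resize(cv2.imread('pics/s6.png')[225:285,255:300],None,fx=9,fy=9,interpolation=cv2.INTER_CUBIC)])[:600,:800])
E
```

```text
rot [-3.1413e+00  2.0000e-04  2.8160e+00] dx -0.01 dy -0.02 [ 0.5748 -0.1219  0.1587] 0.01362595659847487 [ 0.1  0.4 -3.1]
```

View pics/a.png

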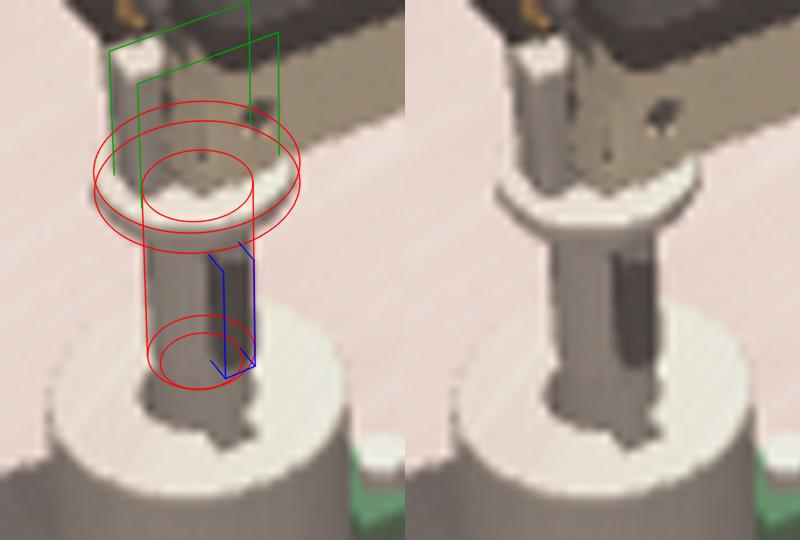

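View pics/d6.png

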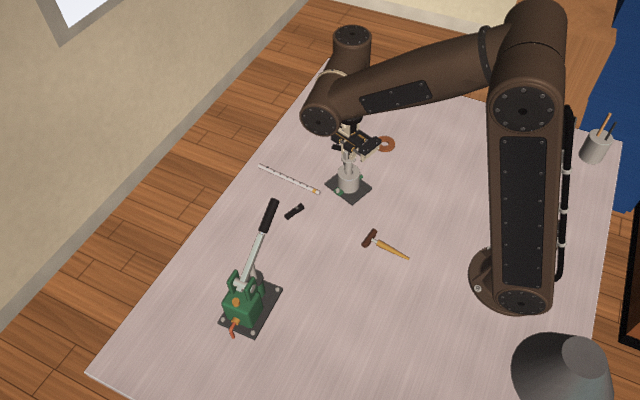

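Run:
```python
from ov import *
T=np.array([.5748,-.1219,.1587])
overlay('scene','s6.png',T+[-.0023,.0027,0],-.325,'a1.png',(255,225,45,60),8.5,tilt=-.03)
overlay('side','d6.png',T,-.325,'a2.png',(325,140,45,60),8.5,tilt=-.03)
# hub circles
def hub(cam,png,c):
    L=np.load(f'last_{cam}.npz');f=dict(camera_matrix=L['K'],cam_to_world=L['T']);x0,y0=(255,225) if cam=='scene' else (325,140)
    Z=cv2.imread('pics/'+png);th=np.linspace(0,6.283,100)
    for r in(.037,.0145):
        q=(proj(f,np.c_[c[0]+r*np.cos(th),c[1]+r*np.sin(th),0*th+.08])-[x0,y0]+.5)*8.5-.5
        cv2.polylines(Z,[np.round(q*8).astype(np.int32)],False,(255,0,255),1,cv2.LINE_AA,3)
    return Z
cv2.imwrite('pics/a.png',np.hstack([hub('scene','a1.png',(.574,-.1245)),hub('side','a2.png',(.5717,-.1218))]))
```

```text
(no output)
```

View pics/a.png

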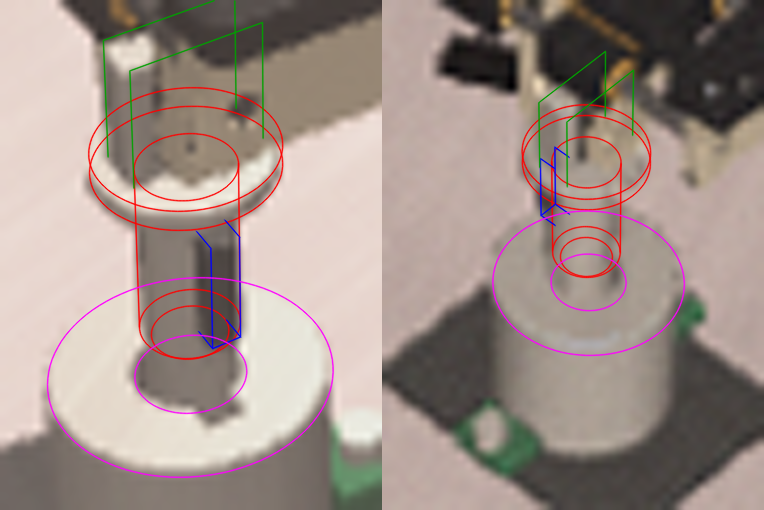

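Run:
```python
from h import *
from scipy.optimize import least_squares
Ls={}
for n in('scene','side'):
    L=np.load(f'last_{n}.npz');Ls[n]=dict(camera_matrix=L['K'],cam_to_world=L['T'])
# orange ring fit using s4,d4
def ring(png,roi):
    im=cv2.imread('pics/'+png);x0,y0,w,h=roi;c=cv2.resize(im[y0:y0+h,x0:x0+w],None,fx=8,fy=8,interpolation=cv2.INTER_CUBIC).astype(int)
    m=((c[:,:,2]-c[:,:,0])>50).astype(np.uint8)
    cs,_=cv2.findContours(m,cv2.RETR_CCOMP,cv2.CHAIN_APPROX_NONE)
    cs=sorted(cs,key=lambda q:-len(q))[:2]
    return [(q[:,0,:]+.5)/8-.5+[x0,y0] for q in cs]
th=np.linspace(0,2*np.pi,400)
for n,png,roi in(('scene','s4.png',(150,325,60,60)),('side','d4.png',(365,130,45,30))):
    f=Ls[n]
    for q in ring(png,roi):
        e=cv2.fitEllipse(q.astype(np.float32));print(n,png,len(q),[np.round(v,1) for v in e],'outer: hull of z0 & z10; hole at z .01 ->',atz(f,e[0],.01).round(4),'z5',atz(f,e[0],.005).round(4))
    # proper hull fit
    q=ring(png,roi)[0]
    def sil(c):
        P=np.vstack([np.c_[c[0]+.038*np.cos(th),c[1]+.038*np.sin(th),0*th+z] for z in(0,.01)])
        return cv2.convexHull(proj(f,P).astype(np.float32))[:,0]
    def res(c):
        h=sil(c);return [cv2.pointPolygonTest(h.reshape(-1,1,2),(float(a),float(b)),True) for a,b in q[::8]]
    r=least_squares(res,[.535,-.363],diff_step=1e-3);print('fit',r.x,np.std(r.fun),np.mean(r.fun))
```

```text
scene s4.png 921 [array([178.1, 354.8]), array([33.1, 44.4]), np.float64(55.0)] outer: hull of z0 & z10; hole at z .01 -> [ 0.5374 -0.3664  0.01  ] z5 [ 0.5337 -0.3651  0.005 ]
scene s4.png 380 [array([178.2, 354. ]), array([10.5, 16.4]), np.float64(69.3)] outer: hull of z0 & z10; hole at z .01 -> [ 0.536  -0.3653  0.01  ] z5 [ 0.5323 -0.364   0.005 ]
fit [ 0.53262682 -0.36353126] 0.462547833501104 0.5700830654016507
side d4.png 431 [array([384.4, 143.5]), array([16.3, 20.7]), np.float64(97.1)] outer: hull of z0 & z10; hole at z .01 -> [ 0.5356 -0.3617  0.01  ] z5 [ 0.5371 -0.3664  0.005 ]
side d4.png 144 [array([384.5, 143.5]), array([4.4, 7.9]), np.float64(92.4)] outer: hull of z0 & z10; hole at z .01 -> [ 0.5354 -0.3619  0.01  ] z5 [ 0.5368 -0.3666  0.005 ]
fit [ 0.53733922 -0.36687931] 0.1583575404071238 0.31936429499967656
```

Run:
```python
from h import *
# reconstruct wrist camera pose at w5: camera fixed to tool; last_wrist is w6
L=np.load('last_wrist.npz');K=L['K'];Tc=L['T']
s=readout.get_state()
from scipy.spatial.transform import Rotation as R
def Tm(p,e): M=np.eye(4);M[:3,:3]=R.from_euler('xyz',e).as_matrix();M[:3,3]=p;return M
now=Tm(s['eef_pos'],s['ee_rot']);X=np.linalg.inv(now)@Tc
print(X.round(4).tolist())
f=dict(camera_matrix=K,cam_to_world=Tm([.54826,-.2016,.1954],[-3.1413,-.0003,2.8165])@X)
c=lambda u,v:(220+(u+.5)/3.3-.5,120+(v+.5)/3.3-.5)
a=atz(f,c(113,283),.012);b=atz(f,c(531,286),.012);print(a,b,np.linalg.norm(a-b),np.arctan2(*(a-b)[1::-1]))
m=(a+b)/2;yaw=np.arctan2(*(a-b)[1::-1]);print('die centre',m[:2]-.05*np.array([-np.sin(yaw),np.cos(yaw)]))
```

```text
[[1.0, -0.0007, 0.0007, 0.0012], [-0.0004, -0.9554, -0.2952, -0.0797], [0.0009, 0.2952, -0.9554, -0.1595], [0.0, 0.0, 0.0, 1.0]]
[ 0.61616571 -0.19136534  0.012     ] [ 0.49628604 -0.1500349   0.012     ] 0.126804331025483 -0.3320044483335718
die centre [ 0.53992894 -0.21796967]
```

View pics/w6.png

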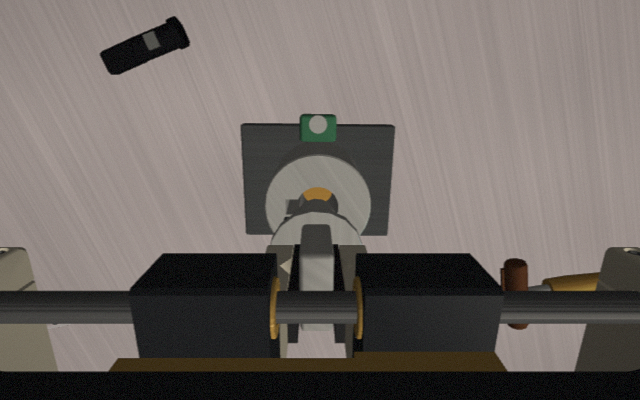

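Run:
```python
from h import *
L=np.load('last_wrist.npz');f=dict(camera_matrix=L['K'],cam_to_world=L['T'])
x0,y0,w,h,sc=235,110,165,150,4.8
Z=cv2.resize(cv2.imread('pics/w6.png')[y0:y0+h,x0:x0+w],None,fx=sc,fy=sc,interpolation=cv2.INTER_CUBIC)
cv2.imwrite('pics/b0.png',Z)
c=np.array([.5725,-.1234]);yaw=-.332
R=np.array([[np.cos(yaw),-np.sin(yaw)],[np.sin(yaw),np.cos(yaw)]]);th=np.linspace(0,6.2832,100)
def D(P,z,col=(0,0,255)):
    P=np.array(P)@R.T+c;q=(proj(f,np.c_[P,np.full(len(P),z)])-[x0,y0]+.5)*sc-.5
    cv2.polylines(Z,[np.round(q*8).astype(np.int32)],False,col,1,cv2.LINE_AA,3)
for r in(.037,.0145):D(np.c_[r*np.cos(th),r*np.sin(th)],.08)
D([[.0135,-.0055],[.022,-.0055],[.022,.0055],[.0135,.0055]],.08)
D([[.065,.05],[-.065,.05],[-.065,-.05],[.065,-.05],[.065,.05]],.012,(255,0,0))
cv2.imwrite('pics/b1.png',Z)
```

```text
(no output)
```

View pics/b1.png

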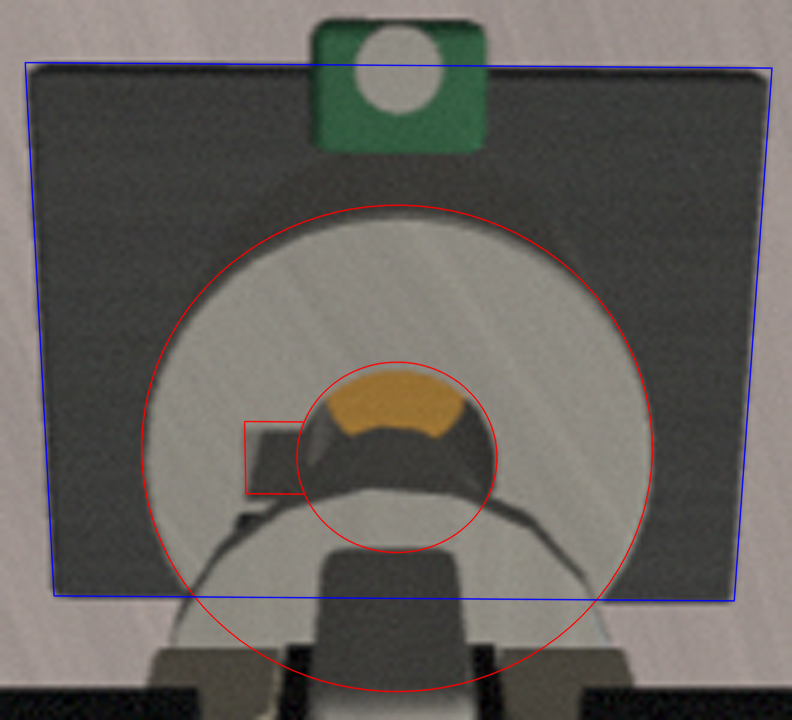

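Run:
```python
from ov import *
T=np.array([.5748,-.1219,.1587])
overlay('wrist','w6.png',T,2.816-np.pi,'b2.png',(265,180,105,155),5)
overlay('wrist','w6.png',T,2.816-np.pi,'b3.png',(265,180,105,155),5,tilt=-.03)
a=cv2.imread('pics/b2.png');b=cv2.imread('pics/b3.png');cv2.imwrite('pics/b.png',np.hstack([a,b])[:600,:1050][:, :])
Z=np.hstack([a[:,:400],b[:,:400]])[:600];cv2.imwrite('pics/b.png',Z)
```

```text
(no output)
```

View pics/b2.png

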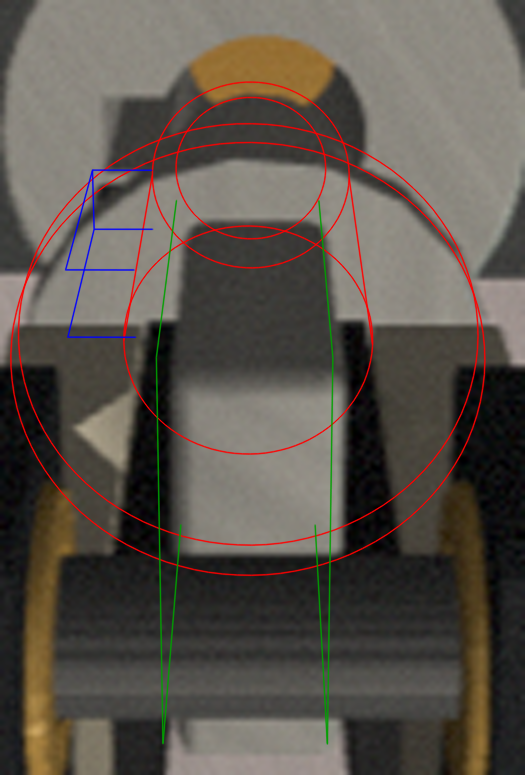

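View pics/b3.png

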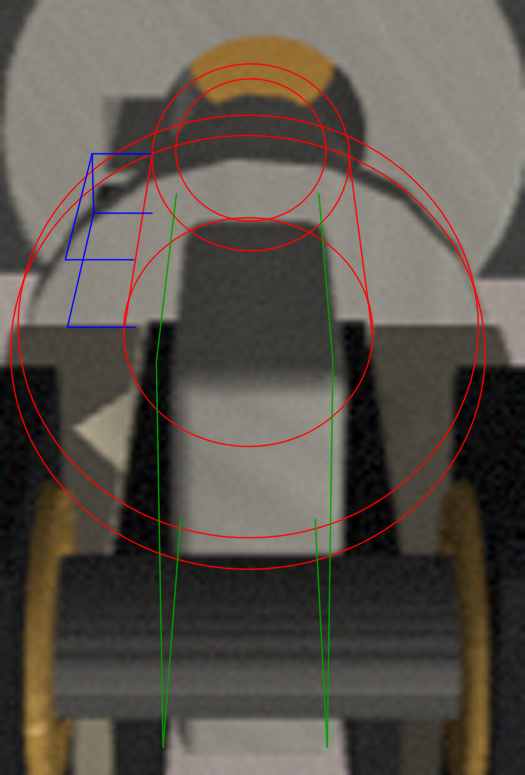

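Request:
apply_moves(deltas="0.1 -0.2 0 0;0 0 0.8 0;0 0 0.6 0;0 0 0.3 0;0 0 0 0")

```text
t: 22.9
eef_pos: [0.573, -0.1228, 0.1411]
ee_rot: [-3.141, -0.001, 2.817]
force: [0.9, -0.7, -1.8]
width: 0.0139
```

Run:
```python
from h import *
s=readout.get_state();print(s['eef_pos'],s['ee_rot'],s['force'],s['moment'])
w=grab('wrist','w7.png')
cv2.imwrite('pics/b.png',cv2.resize(cv2.imread('pics/w7.png')[110:260,235:400],None,fx=4.8,fy=4,interpolation=cv2.INTER_CUBIC))
```

```text
[ 0.57295979 -0.12281841  0.14110906] [-3.14124756e+00 -7.39395541e-04  2.81666753e+00] [ 0.88405974 -0.72283657 -1.78743926] [ 0.05540569  0.0463816  -0.01028831]
```

View pics/b.png

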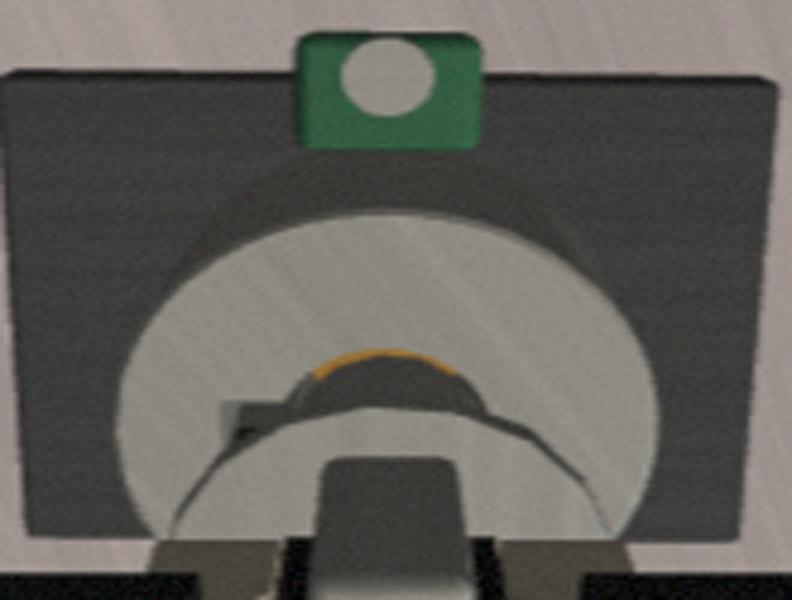

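Request:
apply_moves(deltas="0 0 0.4 0;0 0 0.4 0;0 0 0.3 0;0 0 0 0")

```text
t: 23.45
eef_pos: [0.573, -0.1229, 0.1302]
ee_rot: [-3.141, -0.001, 2.817]
force: [0.1, 0.1, -2.8]
width: 0.0134
```

Run:
```python
from h import *
s=readout.get_state();print(s['eef_pos'],s['ee_rot'],s['force'],s['moment'])
```

```text
[ 0.57296182 -0.12285596  0.13021027] [-3.14134293e+00 -5.61379548e-04  2.81663300e+00] [ 0.11912197  0.08770665 -2.78031137] [-0.03517695  0.11877487 -0.04758001]
```

Request:
apply_moves(deltas="0 0 0.7 0;0 0 0.7 0;0 0 0.7 0;0 0 0.5 0;0 0 0 0")

```text
t: 24.08
eef_pos: [0.5728, -0.1229, 0.104]
ee_rot: [-3.141, -0.001, 2.817]
force: [-0.2, -0.2, -1.9]
width: 0.0135
```

Request:
apply_moves(deltas="0 0 0.4 0;0 0 0.3 0;0 0 0.2 0;0 0 0 0", squeeze=60)

```text
t: 24.58
eef_pos: [0.5737, -0.1229, 0.0967]
ee_rot: [3.141, 0.002, 2.817]
force: [-2.9, 1.8, 7.6]
width: 0.0136
```

Request:
apply_moves(deltas="0 0 0.1 0;0 0 0.1 0;0 0 0 0")

```text
t: 24.95
eef_pos: [0.5737, -0.1229, 0.0948]
ee_rot: [3.141, 0.002, 2.817]
force: [-2.3, 0.8, 7.8]
width: 0.0141
```

Request:
apply_moves(deltas="0 0 0.2 0;0 0 0.1 0;0 0 0 0")

```text
t: 25.32
eef_pos: [0.5738, -0.1229, 0.0925]
ee_rot: [3.141, 0.002, 2.817]
force: [-4.1, 1.7, 12.5]
width: 0.0138
```

Request:
apply_moves(deltas="0 0 0.1 0;0 0 0 0;0 0 0 0")

```text
t: 25.7
eef_pos: [0.5739, -0.123, 0.0924]
ee_rot: [3.141, 0.003, 2.818]
force: [-7.1, 2.9, 20.2]
width: 0.0136
```

Request:
apply_moves(deltas="0 0 0.05 0;0 0 0 0;0 0 0 0;0 0 0 0")

```text
t: 26.2
eef_pos: [0.5738, -0.123, 0.0924]
ee_rot: [3.141, 0.003, 2.818]
force: [-8.7, 4.1, 24.0]
width: 0.0137
```

Run:
```python
from h import *
w=grab('scene','s8.png');grab('wrist','w8.png')
s=readout.get_state();print(s['t'],s['eef_pos'],s['ee_rot'],s['force'],s['width'])
cv2.imwrite('pics/b.png',np.hstack([cv2.resize(cv2.imread('pics/s8.png')[225:325,235:325],None,fx=4.4,fy=4.4,interpolation=cv2.INTER_CUBIC),cv2.resize(cv2.imread('pics/w8.png')[100:320,220:420],(400,440))]))
```

```text
26.3 [ 0.57384183 -0.12297649  0.09239394] [3.14144540e+00 2.67603657e-03 2.81769005e+00] [-8.48847227  3.85994728 24.34661757] 0.013409482969128127
```

View pics/b.png

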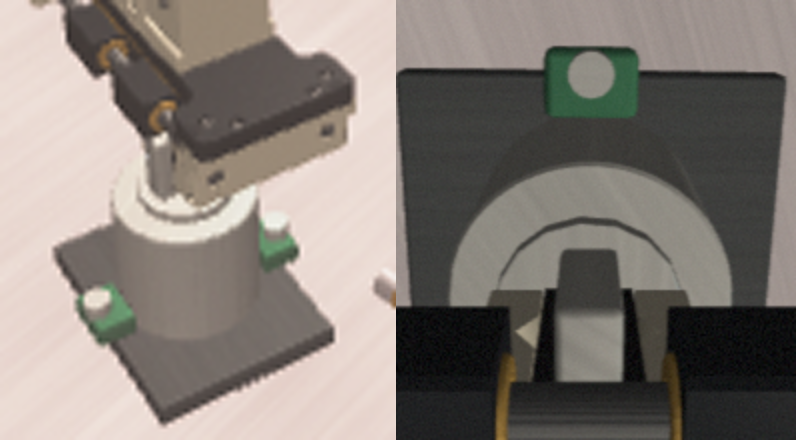

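View pics/s8.png

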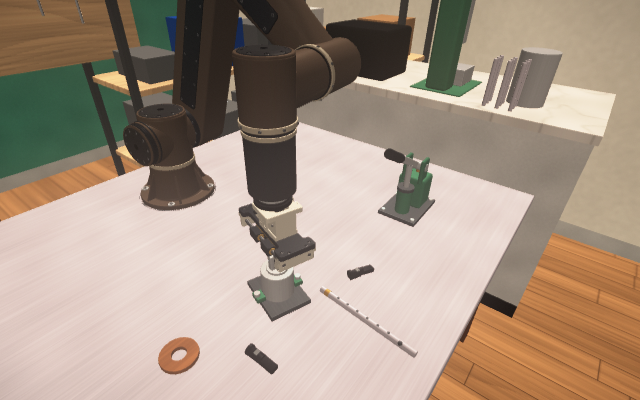

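Request:
apply_moves(deltas="0.04 0 0.02 0;0 0 0 0;0 0 0 0;0 0 0 0")

```text
t: 26.8
eef_pos: [0.5738, -0.123, 0.0924]
ee_rot: [3.141, 0.003, 2.818]
force: [-7.5, 2.7, 24.8]
width: 0.0139
```

Stable, and the height matches flush.

Run:
```python
from h import *
print(job.job_done());s=readout.get_state();print(s['t'],s['eef_pos'],s['force'],s['width'])
```

```text
the job is handed in; nothing more can be done
None
the job is handed in; nothing more can be done
```

I gave the pump three full strokes, moved the mandrel from its stand into the die, pressed it flush, and handed the job in still gripping and pressing. The clock stood at about 27 s, against the 64 s limit.

- **Pump:** I pressed the lever down with shut fingers three times and let it spring back up each time.
  - In the first stroke a picture showed the lever at about 0.82 rad. I then pushed it 5 mm further.
  - The second and third strokes went 2–3 mm lower still, and the force reached 17 and 27 N, so I took that as the stop.
  - A picture taken after the first stroke showed the lever fully up. After the other two the fingers were clear above it, and the final picture shows it up again.
- **Mandrel:** I gripped it by its tab, turned it about 1.02 rad to line the key up with the keyway, and lowered it using the wrist camera. The key slipped in with no side force.
- **Flush check:** Contact turned stiff with the fingertip point at 92.4–92.5 mm, against 92.6 mm worked out for flush. The spring force on the way down fits about 10 mm of ejector travel, and the last pictures show the flange on the hub's face.
- **Hold:** I left it pressing with about 25 N downward and a 60 N grip setting.

**Checks that disagreed or could not be made:**
- The scene and side cameras differed by several millimetres on where the hub and stand are, so I aligned by the wrist camera.
- A side load of about 8 N stayed on the tool at the end. A small shift barely reduced it.
- I could not read the state after handing in, so nothing confirms the hold during the second that follows.

The mouthpiece heads, the reamer and the whistle tube were never touched.

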